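Seat the centrifuge rotor that rides on its drive studs

TASK

Two small bench centrifuges stand open after cleaning, and one of the two rotors was only set down on top of its drive studs, so it stands higher than the other. Turn that rotor gently by pushing on its tube cups until you feel it drop over the studs - the drive is braked, so do not force it any further - then press it fully home. Leave the rotor that is already home, and the things around, where they are.

Things in the scene. Friction and masses are not known exactly. Their poses are not given: they have to be found in the camera images.
- centrifuge_1: Round white bench centrifuge, 171 mm across, fixed to the bench; rim of its open bowl 70 mm above the bench, a sloping control nose out to 110 mm from the axis. Origin: on the spindle axis at bench height; z up, -x towards the nose.
- centrifuge_2: Same make, sizes and axes as centrifuge_1, next to it; which of the two is on the left varies.
- flange_1 (a point): Seating face of centrifuge_1's drive flange, on the axis, 62 mm above the bench, under the rotor (axes: the housing's). On it: a 20 mm post, 18 mm high, and four studs, 8 mm wide, 8 mm high, chamfered, at 22 mm radius, 90 degrees apart. The studs' angle is hidden and not given. A motor brake holds the flange (slips at 3 N m).
- flange_2 (a point): The same on centrifuge_2. On both, a tight rubber O-ring round the post's foot stops an engaged rotor about 4.5 mm above the seating face until it is pressed down with about 11 N (rotor weight included); it then stays down. The motor stands on rubber mounts: its flange gives about 1 mm for every 12 N of press (and 8 N m per rad of twist) and springs back.
- rotor_1: Loose aluminium rotor, 0.2 to 0.42 kg, on centrifuge_1: square hub 66 x 66 mm, its top edge 22 mm above the origin, and a leaning tube cup, 22 mm wide, off each corner. Origin: on its axis in the hub's underside; z up; cups at 45, 135, 225, 315 degrees from x. Four blind holes in the underside, 10.8 mm wide, on the x and y axes at 22 mm radius, take the studs.
- rotor_2: Same kind, sizes and axes as rotor_1, on centrifuge_2. A rotor that is home has its origin 62 mm above the bench; one riding on the stud tips 70 mm: compare them. Turned until holes meet studs, it drops by itself about 3.5 mm onto the O-ring and turns no further. Any of the four positions is right.
- cap_1 (a point): Middle of the low domed cap on top of rotor_1 (58 mm wide, solid, 29 mm above the rotor's origin): the place to press. Cup axes lean: 57 mm from the rotor axis at 16 mm below its origin, 46 mm from it at the cup rim, 21 mm above the origin; outermost 68 mm. Between two cups there is 40 mm or more of room for a finger at 55 mm radius.
- cap_2 (a point): The same on rotor_2.
- staining_jar: Clear square staining jar with a white screw lid, 52 mm wide, 86 mm high, standing behind the centrifuges; bystander. Origin at its underside.
- dropper_bottle: Brown dropper bottle with a red teat, 38 mm wide, 111 mm high, standing behind the left centrifuge; bystander. Origin at its underside.
- white_bottle: White reagent bottle with a blue cap, 33 mm wide, 66 mm high, standing behind the right centrifuge; bystander. Origin at its underside.

How it is judged:
At the end, for the whole second after the job is handed in: Both rotors are home on their flanges: origin less than 1.7 mm above the seating face (62 mm over the bench), within 3 mm of the spindle axis, tilted less than 0.04 rad, at rest and released (z of rotor_1 in the frame of centrifuge_1 between 0.06 and 0.0637 m and horizontal distance between rotor_1 and centrifuge_1 below 0.003 m and angle between each of rotor_1, rotor_2's own z axis and vertical below 0.04 rad and linear speed of each of rotor_1, rotor_2 below 0.02 m/s and z of rotor_2 in the frame of centrifuge_2 between 0.06 and 0.0637 m and horizontal distance between rotor_2 and centrifuge_2 below 0.003 m); the robot touches nothing.
It fails at once if a rotor pushed or pressed with more than 45 N (contact force between any of the arm, the fingers and rotor_1 above 45 N or contact force between any of the arm, the fingers and rotor_2 above 45 N).
It fails at once if the rotor that was already home moved more than 4 mm (distance of rotor_2 from where it was at the start of the episode above 0.004 m).
It fails at once if a bystander moved more than 20 mm or tipped (distance of any of staining_jar, dropper_bottle, white_bottle from where it was at the start of the episode above 0.02 m or angle between any of staining_jar, dropper_bottle, white_bottle's own z axis and vertical above 0.4 rad).
It also fails if it takes over 38 s, if anything falls off the work surface, if the arm or the gripper's body presses on something with over 40 N, if the wrist force passes 120 N, or if a joint passes its speed limit or range.

ROBOT

A 7-joint arm with a two-finger parallel gripper is mounted at the origin on a cart in front of the work surface, level with it; the furniture and walls round the work are solid. World frame = base frame: x ahead of the robot, y to its left, z up, the work surface at z = 0. Lengths are in m, angles in rad, forces in N, time in s.
With the tool pointing down it reaches from about 0.4 to 0.85 m from the base axis. Payload 10.4 kg.
Tool frame: the origin (TCP) lies between the finger pads; the fingertips stand ahead of it and the grasp point (between the pads) lies 3 mm ahead of it (r.tips_ahead is the z of the fingertips in the tool frame, in m); z points along the fingers, y is the line along which they close (so a half turn about z gives the same grasp; the last joint's range is limited). The gripper opens to 87 mm and grips with 3 to 60 N. Pads are 19 mm wide; open, the fingers measure 117 mm over their backs; the gripper's body (75 mm by 190 mm) begins 51 mm behind the grasp point.
Start: joints at [-1.178, 0.332, -0.065, 1.46, 0.022, 1.35, -0.088], TCP at [0.252, 0.572, 0.223] pointing down, gripper open.
Joint ranges: [-2.6, 2.6], [-0.5, 2.12], [-1.47, 1.34], [0.16, 2.42], [-1.27, 4.41], [0.06, 2.06], [-2.6, 2.6]. Speed limits (rad/s): [2.22, 2.22, 2.79, 2.79, 3.14, 3.14, 3.14].

INTERFACE

Orientations are given as a unit quaternion [x, y, z, w].
In Python, from bench import telemetry, camera, get_calibration, r gives the robot as it stands.
- The arm moves only by the tool drive_tool, never from a script. Its argument "series" is one flat list of numbers, 7 for each row, row after row: the turn, a rotation vector about the tool's x, y, z in units of 5 degrees (1.0 is 5 degrees), then the shift along the tool's x, y, z in units of 40 mm (1.0 is 40 mm), then the opening, from -1 (shut) to 1 (fully open). A call has 1 to 10 rows; each row is the pose to reach, as a shift and turn from the pose commanded when the call began, along the tool's axes at that moment; what a row does not reach only later rows make up. A row lasts 1/12 s, in which the tool goes at most 41.7 mm and 7.16 degrees, less where a joint would pass 70% of its speed; a pose out of reach is approached as far as the arm can. A call with a gripper value outside its range is refused whole. The fingers move at their own pace and stop on an object; "grip_force" is the grip in N (left out, the last holds). Time passes only in rows, so rows that repeat a pose let the fingers close. It gives the time, the measured TCP pose, the force, the opening and the grip force at its end, in the units of the state.
- telemetry.read_state(): the state, without advancing time (a new reading comes with each control period).
- camera(name): name is "scene" or "side" or "wrist"; returns the picture (384x512x3 uint8, red, green, blue); there is no depth.
- get_calibration(name): a dict with "fovy" (degrees; the focal length in pixels is half the picture's height over the tangent of half this angle, whatever the lens; pixels are square), "cx", "cy" (the principal point, pixels), "xyz" and "rotation" of the camera in the world. Camera axes: x right, y up, looking along -z (the intrinsics and any distortion apply to the point x, -y, -z); pixel columns grow to the right and rows downward; lengths in m; the calibration is good to about 2 mm. A picture is of the moment at which its call begins: read the wrist's pose just before it. get_calibration takes no time and is no camera call; for the wrist camera it gives the pose at the moment of the call.
- r.close_job(): hands the job in; it is judged then, once.
The state is a dict: "time": time; "joint_positions": joint angles; "joint_vel": joint speeds; "joint_torque": joint torques, N m; "ee_pos": TCP position; "eef_rot": TCP orientation; "ft_force": force on the tool from outside, world axes, zero at the start; "torque": the same for the moment, N m; "width": finger opening in m; "grip_force": force on a finger pad.
Only numpy, scipy, OpenCV 4.12 (cv2) and the standard library are available. Lean on these libraries where they do the work, as an engineer would, in place of code of your own. Each camera call takes 0.05 s, during which the arm holds its last target. There are 200 camera calls.

## Working session

There is one attempt and no reset: what is moved stays moved. The work goes in short steps, Python scripts to look and compute and a tool call to move; the robot and the scene stay as the last step left them, time stands still between calls to the robot, and variables do not carry over. Pictures are saved under pics/ and viewed, at most 10 in all, crops included, and the job is handed in when it is done.

Besides the shell and the picture viewer there is one more tool, called after "Emit:" in YAML: its name, and indented under it one key for each argument. drive_tool: Moves the arm, as the interface text tells. Its arguments: {"type":"object","properties":{"series":{"type":"array"},"grip_force":{"type":"number"}},"required":["series"]}

```bash
ls; mkdir -p pics; python3 - <<'E'
from bench import telemetry, camera, get_calibration, r
import cv2,numpy as np
s=telemetry.read_state(); print(s, r.tips_ahead)
for n in("scene","side"):
    print(n,get_calibration(n))
    cv2.imwrite(f"pics/{n}0.png",camera(n)[:,:,::-1])
E
```

```text
pics
{'time': 0.0, 'joint_positions': array([-1.1776194 ,  0.33291081, -0.06467452,  1.46095048,  0.02159303,
        1.34991863, -0.08850564]), 'joint_vel': array([-9.11963748e-05,  3.02840986e-04, -9.36383978e-04,  1.28961095e-03,
       -1.36427540e-03, -8.83900597e-04, -6.58158056e-04]), 'joint_torque': array([-1.61606640e-03, -6.23277497e+01,  2.36715964e-02, -3.89902210e+01,
       -6.14076597e-02,  3.95386107e-02,  1.33779745e-04]), 'ee_pos': array([0.25229499, 0.57137877, 0.2226252 ]), 'eef_rot': array([ 2.06399158e-01,  9.78467593e-01, -7.36551127e-04, -1.19018971e-04]), 'ft_force': array([-0.00081378, -0.45696573,  0.10380298]), 'torque': array([-0.00267922, -0.00354178, -0.05317216]), 'grip_force': 0.0, 'width': 0.08726137577704259} 0.022
scene {'fovy': 55.66632846225986, 'cx': 256.8371077479151, 'cy': 195.14826656759897, 'xyz': array([ 0.16881862, -0.40393194,  0.54230584]), 'rotation': array([ 0.47505971, -0.14829703, -0.25346548,  0.82950679])}
side {'fovy': 47.032142127685745, 'cx': 256.4955582534379, 'cy': 185.7111649917771, 'xyz': array([ 0.21415857, -0.53464602,  0.50963576]), 'rotation': array([ 0.50900747, -0.11466134, -0.19742283,  0.82993277])}
```

View pics/scene0.png

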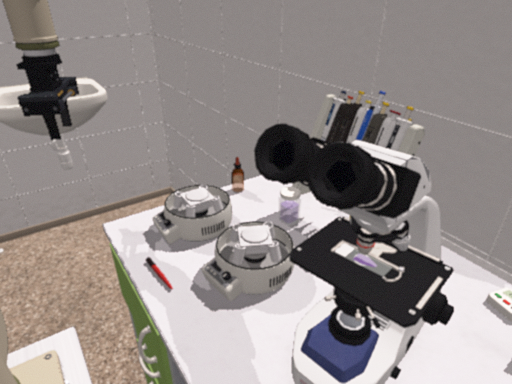

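View pics/side0.png

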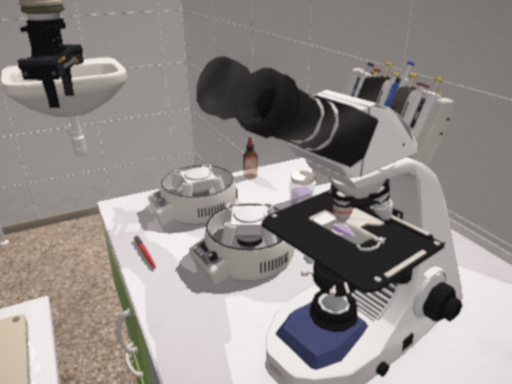

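The two centrifuges are at scene (198,212) and (255,255), with caps near (197,193) and (256,233). In side the caps are at (198,174) and (249,214). The microscope stands on the right.

```bash
cat > h.py <<'E'
import numpy as np, cv2
from scipy.spatial.transform import Rotation as R
from bench import telemetry, camera, get_calibration, r
def ray(c,uv,shape=(384,512)):
    f=shape[0]/2/np.tan(np.radians(c['fovy'])/2)
    d=np.array([(uv[0]-c['cx'])/f,-(uv[1]-c['cy'])/f,-1.])
    return np.array(c['xyz']),R.from_quat(c['rotation']).apply(d/np.linalg.norm(d))
def onplane(c,uv,z):
    o,d=ray(c,uv); return o+d*(z-o[2])/d[2]
def cross(c1,u1,c2,u2):
    (a,d),(b,e)=ray(c1,u1),ray(c2,u2)
    s,t=np.linalg.lstsq(np.c_[d,-e],b-a,rcond=None)[0]
    return (a+s*d+b+t*e)/2, np.linalg.norm(a+s*d-b-t*e)
def proj(c,p):
    f=192/np.tan(np.radians(c['fovy'])/2)
    q=R.from_quat(c['rotation']).inv().apply(np.array(p)-c['xyz'])
    return np.array([c['cx']-f*q[0]/q[2],c['cy']+f*q[1]/q[2]])
def intool(v):  # world vector -> tool axes, in 40 mm units
    return R.from_quat(telemetry.read_state()['eef_rot']).inv().apply(v)/.04
E
python3 - <<'E'
from h import *
c,d=get_calibration('scene'),get_calibration('side')
for n,u,v in (('L',(197,193),(198,174)),('R',(256,233),(249,214))):
    print(n,onplane(c,u,.095),onplane(d,v,.095),cross(c,u,d,v))
print(get_calibration('wrist'))
I=[]
for n,x,y in (('scene',150,175),('side',140,155)):
    im=camera(n)[y:y+125,x:x+155,::-1]; I.append(cv2.resize(im,(395,320),interpolation=cv2.INTER_CUBIC))
cv2.imwrite('pics/crop1.png',np.hstack(I))
s=telemetry.read_state(); print(R.from_quat(s['eef_rot']).as_matrix().round(3))
E
```

```text
L [0.48376404 0.31815618 0.095     ] [0.48206359 0.30259161 0.095     ] (array([0.50246883, 0.3632696 , 0.0659926 ]), np.float64(0.002853988569789016))
R [0.51178219 0.10054643 0.095     ] [0.50753199 0.09753489 0.095     ] (array([0.50882267, 0.09783094, 0.09608546]), np.float64(0.003412544969614671))
{'fovy': 58.353143398968236, 'cx': 255.1811475883193, 'cy': 186.8126257937083, 'xyz': array([0.18608406, 0.60036576, 0.38369375]), 'rotation': array([-0.11322477, -0.07298351,  0.54135012,  0.82993591])}
[[-0.915  0.404 -0.   ]
 [ 0.404  0.915 -0.001]
 [-0.    -0.001 -1.   ]]
```

View pics/crop1.png

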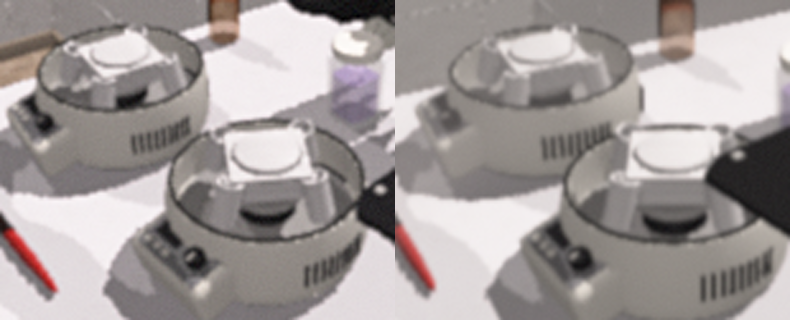

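Emit:
drive_tool:
  series: [0,0,0,-4.1,-3.1,-0.4,1,0,0,0,-8.2,-6.2,-0.75,1,0,0,0,-8.2,-6.2,-0.75,1,0,0,0,-8.2,-6.2,-0.75,1,0,0,0,-8.2,-6.2,-0.75,1,0,0,0,-8.2,-6.2,-0.75,1,0,0,0,-8.2,-6.2,-0.75,1,0,0,0,-8.2,-6.2,-0.75,1,0,0,0,-8.2,-6.2,-0.75,1,0,0,0,-8.2,-6.2,-0.75,1]

```text
time: 1.03
ee_pos: [0.4532, 0.2097, 0.2538]
eef_rot: [0.207, 0.978, 0.0, 0.0]
ft_force: [0.4, 0.9, 1.0]
width: 0.0869
grip_force: 0.0
```

Emit:
drive_tool:
  series: [0,0,0,0,0,0,1,0,0,0,0,0,0,1,0,0,0,0,0,0,1,0,0,0,0,0,0,1]

```text
time: 1.37
ee_pos: [0.4516, 0.2138, 0.2532]
eef_rot: [0.205, 0.979, 0.0, -0.0]
ft_force: [0.4, 0.3, 0.1]
width: 0.087
grip_force: 0.0
```

```bash
python3 - <<'E'
from h import *
c=get_calibration('wrist');cv2.imwrite('pics/w1.png',camera('wrist')[:,:,::-1]);print(c)
s=telemetry.read_state();print(s['time'],s['ee_pos'],s['joint_positions'],R.from_quat(s['eef_rot']).as_matrix().round(3))
print(R.from_quat(c['rotation']).as_matrix().round(2))
E
```

```text
{'fovy': 58.353143398968236, 'cx': 255.1811475883193, 'cy': 186.8126257937083, 'xyz': array([0.3852719 , 0.24233074, 0.414201  ]), 'rotation': array([-0.11258795, -0.07343728,  0.54221507,  0.82941771])}
1.4167 [0.45156469 0.21378067 0.25321392] [-0.74260452  0.03216864  0.2150017   1.75017602 -0.00726484  1.36035981
  0.63127836] [[-0.916  0.402 -0.   ]
 [ 0.402  0.916  0.   ]
 [ 0.    -0.    -1.   ]]
[[ 0.4  -0.88 -0.24]
 [ 0.92  0.39  0.11]
 [-0.   -0.27  0.96]]
```

View pics/w1.png

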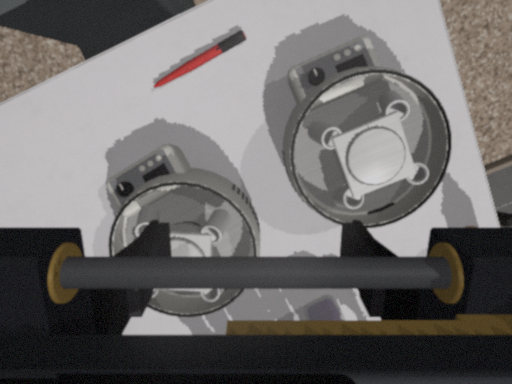

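```bash
python3 - <<'E'
from h import *
c,d,w=[get_calibration(n) for n in('scene','side','wrist')]
print('L rotor cups', cross(c,(195.9,193.4),w,(375,154.5)))
for n,u,v in (('eyeL',(283,152),(222,85)),('eyeR',(345,172),(268,103)),('stage near-left',(292,255),(266,223)),('stage back',(330,222),(318,193)),('base',(325,340),(310,335)),('top',(405,155),(375,115))):
    print(n,*cross(c,u,d,v))
E
```

```text
L rotor cups (array([0.48320234, 0.32340225, 0.09157835]), np.float64(0.0003065467872924973))
eyeL [ 0.36212668 -0.16316186  0.40858512] 0.0005112641337580823
eyeR [ 0.37857352 -0.22366384  0.40699001] 0.003284819895424943
stage near-left [ 0.44548201 -0.09031086  0.19799953] 0.0013121248229711244
stage back [ 0.53947042 -0.07068233  0.21012284] 0.0002820291606671243
base [ 5.05330995e-01 -1.23346546e-01 -1.31762398e-04] 0.005287765954485862
top [ 0.54003105 -0.17225103  0.36027539] 0.009396981839604841
```

Emit:
drive_tool:
  series: [0,0,0,-1.3,-0.5,0,1,0,0,0,-2.6,-1,0,1,0,0,0,-2.6,-1,0,1,0,0,0,-2.6,-1,0,1,0,0,0,-2.6,-1,0,1,0,0,0,-2.6,-1,0,1]

```text
time: 1.92
ee_pos: [0.5307, 0.1353, 0.2531]
eef_rot: [0.205, 0.979, 0.0, -0.0]
ft_force: [0.0, -0.2, 0.4]
width: 0.087
grip_force: 0.0
```

```bash
python3 - <<'E'
from h import *
import json
c=get_calibration('wrist');im=camera('wrist')[:,:,::-1];cv2.imwrite('pics/w2.png',im);cv2.imwrite('pics/w2b.png',cv2.resize(im[0:250],(800,390),interpolation=cv2.INTER_CUBIC))
json.dump({k:np.array(v).tolist() for k,v in c.items()},open('w2.json','w'))
s=telemetry.read_state();print(s['time'],s['ee_pos'])
E
```

```text
1.9667 [0.5305504  0.13557878 0.25320877]
```

View pics/w2b.png

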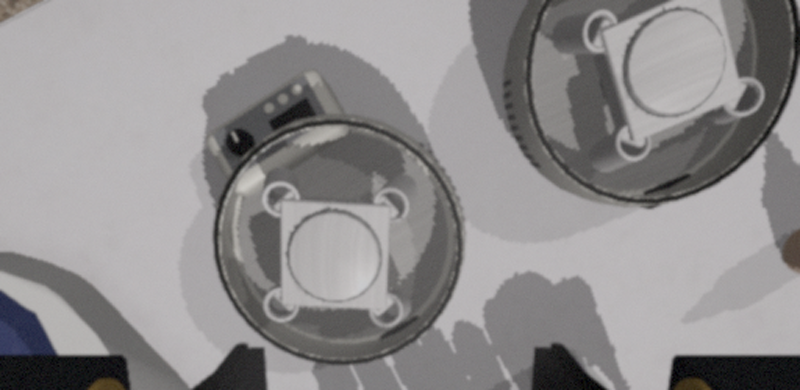

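```bash
python3 - <<'E'
from h import *
import json
c,d,w=[get_calibration(n) for n in('scene','side','wrist')]
print('R', cross(c,(256.3,235.5),w,(214.6,162.9)), 'L',cross(c,(195.9,193.4),w,(671.5*.64,64*.64)))
for n,P,z in(('R',[(281,199),(391,206),(281,304),(388,309)],.091),('L',[(600,31),(743,97),(633,142)],.091)):
  for zz in(.083,.091):
    p=np.array([onplane(w,(u*.64,v*.64),zz)[:2] for u,v in P]);
    cc=p.mean(0) if n=='R' else (p[0]+p[1])/2
    q=p-cc; print(n,zz,cc.round(4),np.linalg.norm(q,axis=1).round(4),np.degrees(np.arctan2(q[:,1],q[:,0])).round(1))
im=cv2.imread('pics/w2.png')
# rim centres at z=.07 from extents
print('R rim',onplane(w,(338.5*.64,238.5*.64),.07))
for cen in ((0.483,.323,.091),(.483,.323,.083)): print(proj(w,cen)/.64)
E
```

```text
R (array([0.51072027, 0.10090513, 0.08826091]), np.float64(0.0035727653059662214)) L (array([0.48436987, 0.32160374, 0.09175407]), np.float64(0.003947377785290827))
R 0.083 [0.5106 0.1004] [0.0477 0.0469 0.0478 0.048 ] [-161.4  107.9  -72.4   19.7]
R 0.091 [0.5095 0.1019] [0.0466 0.0458 0.0467 0.0468] [-161.4  107.9  -72.4   19.7]
L 0.083 [0.4871 0.3252] [0.0467 0.0467 0.0463] [-135.7   44.3  -46.1]
L 0.091 [0.4866 0.3213] [0.0456 0.0456 0.0451] [-135.7   44.3  -46.1]
R rim [0.50289061 0.10465551 0.07      ]
[673.69722044  56.85471193]
[666.78830356  59.03302262]
```

```bash
cat > rim.py <<'E'
from h import *
import json
from scipy.optimize import least_squares
def circ(g,c,c0,z,rad,lo,hi,n=120,dark=True):
    "fit a circle of known radius to the darkest edge at height z"
    P=[]
    for a in np.linspace(0,2*np.pi,n,endpoint=False):
        rr=np.linspace(lo,hi,40); uv=np.array([proj(c,(c0[0]+q*np.cos(a),c0[1]+q*np.sin(a),z)) for q in rr]).astype(np.float32)
        v=cv2.remap(g,uv[:,:1],uv[:,1:],cv2.INTER_LINEAR,borderValue=255)[:,0]
        if uv.min()<2 or uv[:,0].max()>509 or uv[:,1].max()>381: continue
        i=v.argmin(); 
        if 0<i<39 and v[i]<np.median(v)-20: P.append([c0[0]+rr[i]*np.cos(a),c0[1]+rr[i]*np.sin(a)])
    P=np.array(P)
    if len(P)<10: return None
    f=lambda x:np.hypot(P[:,0]-x[0],P[:,1]-x[1])-x[2]
    s=least_squares(f,[*c0,rad],loss='soft_l1',f_scale=.001)
    return s.x.round(4),len(P),np.median(np.abs(s.fun)).round(4)
E
python3 - <<'E'
from rim import *
w1=dict(fovy=58.353143398968236,cx=255.1811475883193,cy=186.8126257937083,xyz=np.array([0.3852719,0.24233074,0.414201]),rotation=[-0.11258795,-0.07343728,0.54221507,0.82941771])
w2=json.load(open('w2.json'))
for nm,f,c in(('scene','scene0',get_calibration('scene')),('side','side0',get_calibration('side')),('w1','w1',w1),('w2','w2',w2)):
    g=cv2.cvtColor(cv2.imread(f'pics/{f}.png'),cv2.COLOR_BGR2GRAY)
    for n,c0 in(('L',(.485,.323)),('R',(.509,.101))):
        print(nm,n,'rim',circ(g,c,c0,.07,.084,.07,.096),'cap.099',circ(g,c,c0,.097,.029,.022,.034),'cap.091',circ(g,c,c0,.089,.029,.022,.034))
E
```

```text
scene L rim (array([0.4856, 0.327 , 0.0784]), 94, np.float64(0.0009)) cap.099 (array([0.4847, 0.3236, 0.0326]), 28, np.float64(0.0005)) cap.091 (array([0.4883, 0.3223, 0.0317]), 25, np.float64(0.0009))
scene R rim (array([0.5081, 0.1015, 0.0786]), 106, np.float64(0.0007)) cap.099 (array([0.5098, 0.1012, 0.0318]), 64, np.float64(0.0011)) cap.091 (array([0.5119, 0.1065, 0.0282]), 47, np.float64(0.0003))
side L rim (array([0.486 , 0.3267, 0.0783]), 71, np.float64(0.0008)) cap.099 (array([0.4839, 0.3199, 0.0317]), 10, np.float64(0.0007)) cap.091 None
side R rim (array([0.5084, 0.1022, 0.0786]), 75, np.float64(0.0009)) cap.099 (array([0.5103, 0.0995, 0.032 ]), 59, np.float64(0.0007)) cap.091 (array([0.5194, 0.1081, 0.0349]), 26, np.float64(0.0004))
w1 L rim (array([0.4863, 0.3244, 0.0791]), 113, np.float64(0.0003)) cap.099 (array([0.4864, 0.3243, 0.0298]), 88, np.float64(0.0012)) cap.091 (array([0.4859, 0.3238, 0.0278]), 64, np.float64(0.0002))
w1 R rim (array([0.5088, 0.1007, 0.0791]), 89, np.float64(0.0003)) cap.099 (array([0.5071, 0.1031, 0.0268]), 40, np.float64(0.0004)) cap.091 (array([0.5172, 0.0834, 0.0447]), 21, np.float64(0.0002))
w2 L rim (array([0.486 , 0.3248, 0.0793]), 57, np.float64(0.0002)) cap.099 (array([0.4855, 0.323 , 0.0303]), 65, np.float64(0.001)) cap.091 (array([0.4865, 0.3235, 0.0283]), 79, np.float64(0.0004))
w2 R rim (array([0.5087, 0.1006, 0.0792]), 117, np.float64(0.0003)) cap.099 (array([0.5089, 0.1014, 0.0279]), 77, np.float64(0.0001)) cap.091 (array([0.5101, 0.0999, 0.0286]), 93, np.float64(0.0002))
```

The rim circle fits put the left axis at (.486,.325) and the right at (.509,.101). The right rotor's cap and cups project about 2.4 % larger and line up with the axis at the raised height, so the right rotor is the one riding high. I go above it with the fingers over two opposite gaps.

Emit:
drive_tool:
  series: [0,0,0.5,0.14,-1,0.5,1,0,0,0.5,0.14,-1,1.3,1,0,0,0.5,0.14,-1,2,1,0,0,0.5,0.14,-1,2.58,1,0,0,0.5,0.14,-1,2.58,1,0,0,0.5,0.14,-1,2.58,1,0,0,0.5,0.14,-1,2.58,1,0,0,0.5,0.14,-1,2.58,1]

```text
time: 2.63
ee_pos: [0.511, 0.1003, 0.1521]
eef_rot: [0.227, 0.974, 0.001, 0.001]
ft_force: [-0.0, 0.1, 0.3]
width: 0.0869
grip_force: 0.0
```

```bash
python3 - <<'E'
from rim import *
c=get_calibration('wrist');im=camera('wrist')[:,:,::-1];cv2.imwrite('pics/w3.png',im)
g=cv2.cvtColor(im,cv2.COLOR_BGR2GRAY)
s=telemetry.read_state();m=R.from_quat(s['eef_rot']).as_matrix();print(s['time'],s['ee_pos'],s['joint_positions'].round(2),s['ft_force'],np.degrees(np.arctan2(m[1,1],m[0,1])))
for z in(.097,.089):print(circ(g,c,(.509,.101),z,.029,.022,.034))
d=get_calibration('scene');a=camera('scene')[:,:,::-1];cv2.imwrite('pics/s3.png',np.hstack([im[:,60:440],a[100:340,120:440].copy() if 0 else cv2.resize(a[90:330,130:390],(416,384))]))
E
```

```text
2.6833 [0.51091904 0.10012134 0.15196457] [-0.59  0.15  0.34  1.85 -0.06  1.15  0.88] [0.62317837 0.2941791  0.35732618] 63.70839265065911
(array([0.5085, 0.101 , 0.028 ]), 94, np.float64(0.0003))
(array([0.5107, 0.1001, 0.0288]), 101, np.float64(0.0001))
```

View pics/s3.png

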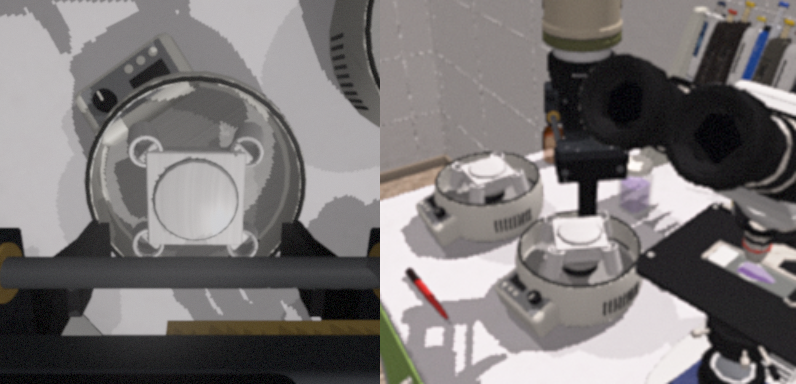

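The fingers sit over the two free gaps and line up with the hub (wrist centre ≈ (255,200)), and nothing is in the way. Lowering.

Emit:
drive_tool:
  series: [0,0,0,0.05,0,0.35,1,0,0,0,0.05,0,0.7,1,0,0,0,0.05,0,1.0,1,0,0,0,0.05,0,1.37,1,0,0,0,0.05,0,1.37,1,0,0,0,0.05,0,1.37,1,0,0,0,0.05,0,1.37,1]

```text
time: 3.32
ee_pos: [0.5089, 0.1006, 0.0966]
eef_rot: [0.228, 0.974, 0.0, 0.001]
ft_force: [-0.0, 0.1, -0.9]
width: 0.0869
grip_force: 0.0
```

Emit:
drive_tool:
  series: [0,0,-0.5,0,0,0,1,0,0,-1,0,0,0,1,0,0,-1.5,0,0,0,1,0,0,-2,0,0,0,1,0,0,-2.5,0,0,0,1,0,0,-3,0,0,0,1]

```text
time: 3.82
ee_pos: [0.509, 0.1006, 0.0968]
eef_rot: [0.098, 0.995, 0.001, 0.001]
ft_force: [-0.1, 0.1, 0.1]
width: 0.0872
grip_force: 0.0
```

```bash
cat > st.py <<'E'
from h import *
s=telemetry.read_state();m=R.from_quat(s['eef_rot']).as_matrix()
print(s['time'],s['ee_pos'].round(4),'j',s['joint_positions'].round(2),'F',s['ft_force'].round(1),'T',s['torque'].round(2),'yaw',np.degrees(np.arctan2(m[1,1],m[0,1])).round(1))
E
python3 st.py
```

```text
3.8167 [0.509  0.1006 0.0968] j [-0.55  0.21  0.3   1.91 -0.07  1.03  1.15] F [-0.1  0.1  0.1] T [-0.    0.03 -0.02] yaw 78.8
```

Emit:
drive_tool:
  series: [0,0,-0.5,0,0,0,1,0,0,-1,0,0,0,1,0,0,-1.5,0,0,0,1,0,0,-2,0,0,0,1,0,0,-2.5,0,0,0,1]

```text
time: 4.23
ee_pos: [0.509, 0.1006, 0.0968]
eef_rot: [-0.011, 1.0, 0.0, 0.001]
ft_force: [0.3, 0.2, 0.0]
width: 0.0873
grip_force: 0.0
```

```bash
python3 st.py
```

```text
4.2333 [0.509  0.1006 0.0968] j [-0.53  0.21  0.28  1.91 -0.07  1.03  1.37] F [0.3 0.2 0. ] T [-0.01  0.06  0.03] yaw 91.3
```

Emit:
drive_tool:
  series: [0,0,-0.5,0,0,0,1,0,0,-1,0,0,0,1,0,0,-1.5,0,0,0,1,0,0,-2,0,0,0,1,0,0,-2.5,0,0,0,1]

```text
time: 4.65
ee_pos: [0.509, 0.1006, 0.0968]
eef_rot: [-0.12, 0.993, 0.0, 0.001]
ft_force: [0.4, 0.8, 0.7]
width: 0.0873
grip_force: 0.0
```

```bash
python3 st.py; python3 - <<'E'
from rim import *
c=get_calibration('wrist');im=camera('wrist')[:,:,::-1];cv2.imwrite('pics/w4.png',im)
E
```

```text
4.65 [0.509  0.1006 0.0968] j [-0.51  0.21  0.25  1.9  -0.06  1.03  1.58] F [0.4 0.8 0.7] T [ 0.05  0.02 -0.02] yaw 103.8
```

View pics/w4.png

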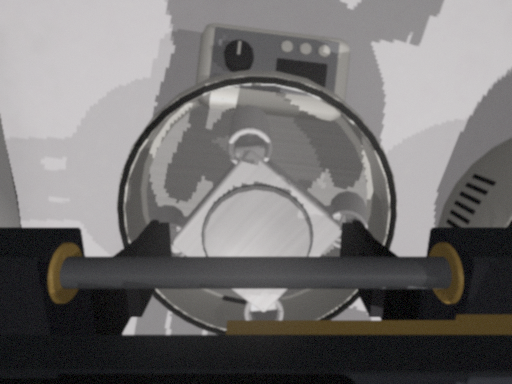

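```bash
python3 - <<'E'
from h import *
c=get_calibration('wrist')
for z in(.083,.091):
  for u in((250,145),(265,315)):
    q=onplane(c,u,z)[:2]-[.5087,.1006];print(z,np.hypot(*q),np.degrees(np.arctan2(q[1],q[0])))
s=telemetry.read_state()['ee_pos']
for a in(103.8,-76.2):
    a=np.radians(a)
    for rr in(.0435,.0585): print(proj(c,(s[0]+rr*np.cos(a),s[1]+rr*np.sin(a),s[2]-.022)))
E
```

```text
0.083 0.046325558137878364 -161.50601939325446
0.083 0.05448622902590893 19.08295136058266
0.091 0.04753369325917278 -161.7571940598052
0.091 0.048662417609097806 19.36859343610541
[333.08820491 224.37130969]
[359.41249015 224.45710553]
[180.25303915 223.8731909 ]
[153.87551224 223.78722153]
```

The wrist view shows the hub turned 45° to the fingers, with cups at (250,145) and (265,315). The rotor has not followed. I need to see where the fingertips really are.

```bash
python3 - <<'E'
from h import *
I=[]
for n,x,y in (('scene',205,165),('side',190,140)):
    im=camera(n)[y:y+120,x:x+105,::-1]; I.append(cv2.resize(im,(400,457),interpolation=cv2.INTER_CUBIC))
cv2.imwrite('pics/crop5.png',np.hstack(I))
for n in('scene','side'):
    c=get_calibration(n);s=telemetry.read_state()['ee_pos'];x,y=(205,165) if n=='scene' else(190,140)
    for a in(103.8,-76.2):
        a=np.radians(a);print(n,[((proj(c,(s[0]+.051*np.cos(a),s[1]+.051*np.sin(a),z))-[x,y])*3.81).round() for z in(s[2]-.022,s[2]+.05)])
E
```

```text
scene [array([124., 254.]), array([121., 147.])]
scene [array([261., 331.]), array([265., 219.])]
side [array([162., 275.]), array([157., 148.])]
side [array([294., 358.]), array([294., 223.])]
```

View pics/crop5.png

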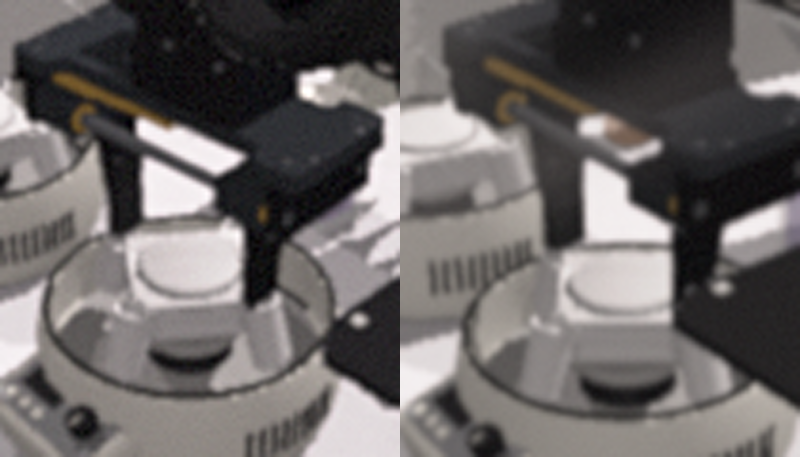

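The real fingertips end about 18 mm higher than I computed (scene crop (262,302), not (261,331)). They passed just above the cup rims. I go back over the gap, lower further, then push the other way.

Emit:
drive_tool:
  series: [0,0,1.3,0,0,0,1,0,0,2.6,0,0,0,1,0,0,3.9,0,0,0,1,0,0,5.2,0,0,0,1,0,0,6.5,0,0,0,1,0,0,8,0,0,0,1,0,0,8,0,0,0,1,0,0,8,0,0,0,1,0,0,8,0,0,0,1]

```text
time: 5.55
ee_pos: [0.5084, 0.1005, 0.0957]
eef_rot: [0.226, 0.974, 0.0, 0.0]
ft_force: [-0.5, -0.2, -0.1]
width: 0.0874
grip_force: 0.0
```

Emit:
drive_tool:
  series: [0,0,0,0,0,0.15,1,0,0,0,0,0,0.3,1,0,0,0,0,0,0.45,1,0,0,0,0,0,0.5,1,0,0,0,0,0,0.5,1]

```text
time: 5.97
ee_pos: [0.5076, 0.1002, 0.0744]
eef_rot: [0.228, 0.974, -0.0, -0.001]
ft_force: [0.1, 0.4, 0.9]
width: 0.0871
grip_force: 0.0
```

```bash
python3 st.py
```

```text
5.9667 [0.5076 0.1002 0.0744] j [-0.58  0.24  0.33  1.93 -0.09  0.99  0.91] F [0.1 0.4 0.9] T [-0.05  0.01  0.01] yaw 63.7
```

Emit:
drive_tool:
  series: [0,0,0.5,0,0,0,1,0,0,1,0,0,0,1,0,0,1.5,0,0,0,1,0,0,2,0,0,0,1,0,0,2.5,0,0,0,1,0,0,3,0,0,0,1,0,0,3.5,0,0,0,1]

```text
time: 6.55
ee_pos: [0.5083, 0.1004, 0.0755]
eef_rot: [0.374, 0.927, 0.0, 0.0]
ft_force: [0.5, 0.1, 0.3]
width: 0.0872
grip_force: 0.0
```

```bash
python3 st.py
```

```text
6.55 [0.5083 0.1004 0.0755] j [-0.61  0.24  0.37  1.93 -0.1   0.99  0.61] F [0.5 0.1 0.3] T [-0.04  0.02 -0.02] yaw 46.1
```

Emit:
drive_tool:
  series: [0,0,0.5,0,0,0,1,0,0,1,0,0,0,1,0,0,1.5,0,0,0,1,0,0,2,0,0,0,1]

```text
time: 6.88
ee_pos: [0.5083, 0.1005, 0.0755]
eef_rot: [0.453, 0.891, 0.0, 0.0]
ft_force: [0.4, 0.6, 0.3]
width: 0.0874
grip_force: 0.4
```

```bash
python3 st.py; python3 - <<'E'
from rim import *
c=get_calibration('wrist');im=camera('wrist')[:,:,::-1]
d=camera('scene')[165:285,190:310,::-1]
cv2.imwrite('pics/w6.png',np.hstack([im[:,60:440],cv2.resize(d,(384,384),interpolation=cv2.INTER_CUBIC)]))
E
```

```text
6.8833 [0.5083 0.1005 0.0755] j [-0.63  0.24  0.39  1.93 -0.11  0.99  0.44] F [0.4 0.6 0.3] T [0.   0.04 0.03] yaw 36.1
```

View pics/w6.png

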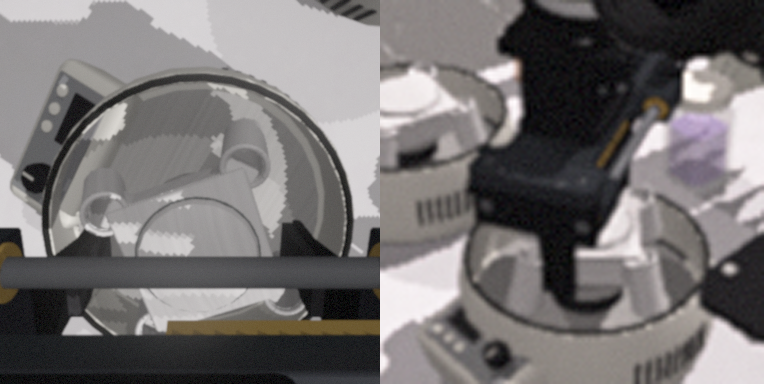

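The hub now trails the tool by about 20° (cups at (103,212) and (244,155)), so the fingers are engaged and the rotor turns with them. I continue in short steps and watch the moment.

Emit:
drive_tool:
  series: [0,0,0.5,0,0,0,1,0,0,1,0,0,0,1,0,0,1.5,0,0,0,1,0,0,2,0,0,0,1,0,0,2.5,0,0,0,1]

```text
time: 7.4
ee_pos: [0.5083, 0.1004, 0.0755]
eef_rot: [0.547, 0.837, 0.0, 0.0]
ft_force: [-0.2, -0.1, -0.2]
width: 0.087
grip_force: 0.5
```

```bash
python3 st.py
```

```text
7.4 [0.5083 0.1004 0.0755] j [-0.66  0.25  0.42  1.93 -0.12  0.99  0.23] F [-0.2 -0.1 -0.2] T [-0.09  0.08 -0.01] yaw 23.7
```

Emit:
drive_tool:
  series: [0,0,0.5,0,0,0,1,0,0,1,0,0,0,1,0,0,1.5,0,0,0,1,0,0,2,0,0,0,1,0,0,2.5,0,0,0,1]

```text
time: 7.82
ee_pos: [0.5083, 0.1004, 0.0755]
eef_rot: [0.635, 0.773, 0.0, 0.0]
ft_force: [0.1, -1.3, 1.0]
width: 0.0873
grip_force: 0.5
```

```bash
python3 st.py
```

```text
7.8167 [0.5083 0.1004 0.0755] j [-0.68  0.25  0.45  1.93 -0.13  0.99  0.02] F [ 0.1 -1.3  1. ] T [-0.11  0.01  0.  ] yaw 11.2
```

Emit:
drive_tool:
  series: [0,0,0.5,0,0,0,1,0,0,1,0,0,0,1,0,0,1.5,0,0,0,1,0,0,2,0,0,0,1,0,0,2.5,0,0,0,1]

```text
time: 8.23
ee_pos: [0.5083, 0.1004, 0.0755]
eef_rot: [0.715, 0.699, 0.0, 0.0]
ft_force: [-0.3, 0.1, -1.5]
width: 0.0874
grip_force: 0.0
```

```bash
python3 st.py
```

```text
8.2333 [0.5083 0.1004 0.0755] j [-0.71  0.25  0.48  1.93 -0.14  0.99 -0.19] F [-0.3  0.1 -1.5] T [-0.08  0.03  0.02] yaw -1.3
```

Emit:
drive_tool:
  series: [0,0,0.5,0,0,0,1,0,0,1,0,0,0,1,0,0,1.5,0,0,0,1,0,0,2,0,0,0,1,0,0,2.5,0,0,0,1]

```text
time: 8.65
ee_pos: [0.5085, 0.1012, 0.0756]
eef_rot: [0.787, 0.617, 0.001, -0.0]
ft_force: [1.2, 3.2, -0.6]
width: 0.0871
grip_force: 5.4
```

```bash
python3 st.py
```

```text
8.65 [0.5085 0.1012 0.0756] j [-0.74  0.25  0.51  1.93 -0.15  0.99 -0.4 ] F [ 1.2  3.2 -0.6] T [ 0.46 -0.1   0.5 ] yaw -13.8
```

The moment jumped to 0.5 N m (it was ~0 before), so the rotor has dropped onto the studs. I back off to mid-gap and rise.

Emit:
drive_tool:
  series: [0,0,-1,0,0,0,1,0,0,-2,0,0,0,1,0,0,-2.6,0,0,0,1,0,0,-2.6,0,0,0,1]

```text
time: 8.98
ee_pos: [0.5083, 0.1004, 0.0755]
eef_rot: [0.711, 0.704, 0.0, -0.0]
ft_force: [-0.6, 0.3, -0.3]
width: 0.0868
grip_force: 0.0
```

```bash
python3 st.py
```

```text
8.9833 [0.5083 0.1004 0.0755] j [-0.71  0.25  0.48  1.93 -0.14  0.99 -0.18] F [-0.6  0.3 -0.3] T [-0.06  0.08 -0.  ] yaw -0.6
```

Emit:
drive_tool:
  series: [0,0,0,0,0,-0.5,1,0,0,0,0,0,-1,1,0,0,0,0,0,-1.5,1,0,0,0,0,0,-1.9,1,0,0,0,0,0,-1.9,1,0,0,0,0,0,-1.9,-1,0,0,0,0,0,-1.9,-1,0,0,0,0,0,-1.9,-1,0,0,0,0,0,-1.9,-1,0,0,0,0,0,-1.9,-1]
  grip_force: 10

```text
time: 9.82
ee_pos: [0.5079, 0.1002, 0.1508]
eef_rot: [0.712, 0.702, -0.001, -0.0]
ft_force: [-0.5, 0.5, 0.7]
width: 0.0616
grip_force: 0.0
```

```bash
python3 st.py; python3 - <<'E'
from rim import *
c=get_calibration('wrist');im=camera('wrist')[:,:,::-1];cv2.imwrite('pics/w7.png',im)
g=cv2.cvtColor(im,cv2.COLOR_BGR2GRAY);print(telemetry.read_state()['width'])
for z in(.097,.0935,.089):print(circ(g,c,(.5087,.1006),z,.029,.022,.034))
E
```

```text
9.8167 [0.5079 0.1002 0.1508] j [-0.73  0.15  0.5   1.86 -0.08  1.15 -0.23] F [-0.5  0.5  0.7] T [-0.06 -0.   -0.01] yaw -0.8
0.057484661131666115
(array([0.5094, 0.1028, 0.0275]), 91, np.float64(0.0002))
(array([0.5095, 0.1015, 0.028 ]), 111, np.float64(0.0002))
(array([0.5095, 0.1003, 0.0284]), 104, np.float64(0.0001))
```

Emit:
drive_tool:
  series: [0,0,0,0,0,0.1,-1,0,0,0,0,0,0.2,-1,0,0,0,0,0,0.3,-1,0,0,0,0,0,0.4,-1,0,0,0,0,0,0.5,-1,0,0,0,0,0,0.5,-1,0,0,0,0,0,0.5,-1,0,0,0,0,0,0.5,-1,0,0,0,0,0,0.5,-1,0,0,0,0,0,0.5,-1]

```text
time: 10.7
ee_pos: [0.5084, 0.1004, 0.1316]
eef_rot: [0.712, 0.702, 0.0, 0.0]
ft_force: [-0.2, -1.0, 0.6]
width: 0.0011
grip_force: 0.0
```

Emit:
drive_tool:
  series: [0,0,0,0,0,0.05,-1,0,0,0,0,0,0.1,-1,0,0,0,0,0,0.15,-1,0,0,0,0,0,0.2,-1]

```text
time: 11.03
ee_pos: [0.5082, 0.1004, 0.1231]
eef_rot: [0.712, 0.702, -0.0, -0.0]
ft_force: [-0.3, -0.3, 0.5]
width: 0.0005
grip_force: 0.0
```

Slow approach, about 1.2 mm per row.

Emit:
drive_tool:
  series: [0,0,0,0,0,0.03,-1,0,0,0,0,0,0.06,-1,0,0,0,0,0,0.09,-1,0,0,0,0,0,0.12,-1]

```text
time: 11.37
ee_pos: [0.5083, 0.1004, 0.1185]
eef_rot: [0.712, 0.702, 0.0, -0.0]
ft_force: [1.0, 0.1, -0.6]
width: 0.0003
grip_force: 0.0
```

Emit:
drive_tool:
  series: [0,0,0,0,0,0.03,-1,0,0,0,0,0,0.05,-1,0,0,0,0,0,0.07,-1]

```text
time: 11.62
ee_pos: [0.5082, 0.1004, 0.1157]
eef_rot: [0.712, 0.702, 0.0, -0.0]
ft_force: [0.3, 0.2, 0.3]
width: 0.0003
grip_force: 0.0
```

Emit:
drive_tool:
  series: [0,0,0,0,0,0.03,-1,0,0,0,0,0,0.06,-1,0,0,0,0,0,0.08,-1]

```text
time: 11.87
ee_pos: [0.5082, 0.1004, 0.1125]
eef_rot: [0.712, 0.702, 0.0, -0.0]
ft_force: [0.1, -0.3, -0.4]
width: 0.0008
grip_force: 0.0
```

Emit:
drive_tool:
  series: [0,0,0,0,0,0.03,-1,0,0,0,0,0,0.05,-1]

```text
time: 12.03
ee_pos: [0.5082, 0.1004, 0.1105]
eef_rot: [0.712, 0.702, -0.0, -0.0]
ft_force: [0.2, -0.0, -0.1]
width: 0.0007
grip_force: 0.0
```

Emit:
drive_tool:
  series: [0,0,0,0,0,0.03,-1,0,0,0,0,0,0.06,-1,0,0,0,0,0,0.09,-1]

```text
time: 12.28
ee_pos: [0.5082, 0.1004, 0.1069]
eef_rot: [0.712, 0.702, 0.0, -0.0]
ft_force: [-0.2, -0.5, 0.9]
width: 0.0005
grip_force: 0.0
```

Emit:
drive_tool:
  series: [0,0,0,0,0,0.03,-1,0,0,0,0,0,0.06,-1]

```text
time: 12.45
ee_pos: [0.5082, 0.1004, 0.1045]
eef_rot: [0.712, 0.702, 0.0, -0.0]
ft_force: [0.2, -0.8, -0.2]
width: 0.0005
grip_force: 0.0
```

Emit:
drive_tool:
  series: [0,0,0,0,0,0.03,-1,0,0,0,0,0,0.06,-1]

```text
time: 12.62
ee_pos: [0.5082, 0.1004, 0.1021]
eef_rot: [0.712, 0.702, 0.0, -0.0]
ft_force: [-0.3, -0.6, 0.2]
width: 0.0004
grip_force: 0.0
```

Emit:
drive_tool:
  series: [0,0,0,0,0,0.03,-1,0,0,0,0,0,0.06,-1]

```text
time: 12.78
ee_pos: [0.5082, 0.1004, 0.0997]
eef_rot: [0.712, 0.702, 0.0, -0.0]
ft_force: [0.7, 0.2, -0.7]
width: 0.0004
grip_force: 0.0
```

```bash
python3 st.py; python3 - <<'E'
from h import *
I=[]
for n,x,y in (('scene',205,165),('side',190,140)):
    im=camera(n)[y:y+120,x:x+105,::-1]; I.append(cv2.resize(im,(400,457),interpolation=cv2.INTER_CUBIC))
    c=get_calibration(n);s=telemetry.read_state()['ee_pos'];print(n,[((proj(c,(s[0],s[1],z))-[x,y])*3.81).round() for z in(s[2]-.022,s[2],s[2]+.05)])
cv2.imwrite('pics/crop8.png',np.hstack(I))
E
```

```text
12.7833 [0.5082 0.1004 0.0997] j [-0.72  0.22  0.49  1.91 -0.12  1.04 -0.2 ] F [ 0.7  0.2 -0.7] T [-0.09  0.09 -0.  ] yaw -0.8
scene [array([189., 287.]), array([189., 255.]), array([189., 177.])]
side [array([224., 310.]), array([223., 271.]), array([221., 178.])]
```

View pics/crop8.png

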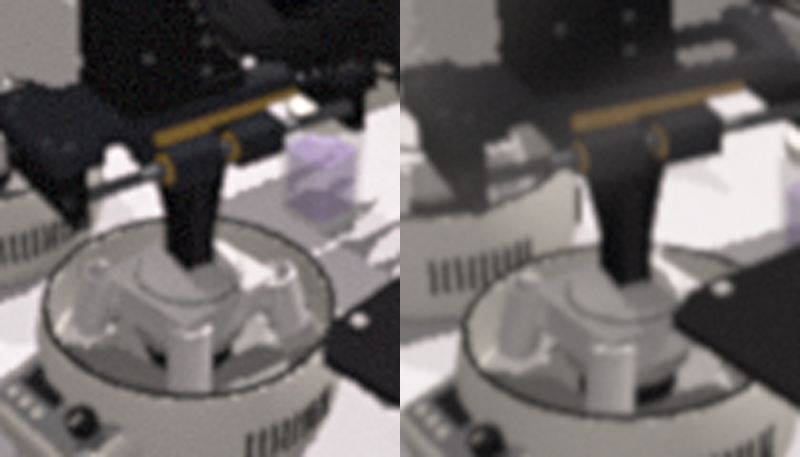

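The closed fingertips are just above the middle of the cap (scene crop (190,266)). I go on in small steps by feel.

Emit:
drive_tool:
  series: [0,0,0,0,0,0.03,-1,0,0,0,0,0,0.05,-1]

```text
time: 13.05
ee_pos: [0.5082, 0.1004, 0.0978]
eef_rot: [0.712, 0.702, 0.0, -0.0]
ft_force: [-1.2, -1.3, -0.8]
width: 0.0005
grip_force: 0.0
```

Emit:
drive_tool:
  series: [0,0,0,0,0,0.03,-1,0,0,0,0,0,0.05,-1]

```text
time: 13.22
ee_pos: [0.5084, 0.1004, 0.096]
eef_rot: [0.712, 0.702, 0.0, 0.0]
ft_force: [-1.1, -0.5, 6.5]
width: 0.0007
grip_force: 3.3
```

Emit:
drive_tool:
  series: [0,0,0,0,0,0.03,-1,0,0,0,0,0,0.04,-1]

```text
time: 13.38
ee_pos: [0.5085, 0.1005, 0.0948]
eef_rot: [0.712, 0.702, 0.0, -0.0]
ft_force: [-2.5, -1.2, 8.4]
width: 0.0005
grip_force: 4.1
```

Emit:
drive_tool:
  series: [0,0,0,0,0,0.02,-1,0,0,0,0,0,0.04,-1]

```text
time: 13.55
ee_pos: [0.5085, 0.1005, 0.0933]
eef_rot: [0.712, 0.702, 0.0, -0.0]
ft_force: [-2.9, -0.6, 9.1]
width: 0.0001
grip_force: 4.3
```

Emit:
drive_tool:
  series: [0,0,0,0,0,0.02,-1,0,0,0,0,0,0.04,-1]

```text
time: 13.72
ee_pos: [0.5085, 0.1005, 0.0917]
eef_rot: [0.712, 0.702, 0.0, -0.0]
ft_force: [-3.3, -0.6, 9.6]
width: 0.0004
grip_force: 4.4
```

```bash
python3 st.py
```

```text
13.7167 [0.5085 0.1005 0.0917] j [-0.72  0.23  0.49  1.92 -0.12  1.02 -0.19] F [-3.3 -0.6  9.6] T [-0.2   0.69  0.  ] yaw -0.8
```

Emit:
drive_tool:
  series: [0,0,0,0,0,0.02,-1,0,0,0,0,0,0.03,-1]

```text
time: 13.88
ee_pos: [0.5086, 0.1005, 0.0908]
eef_rot: [0.712, 0.702, 0.0, -0.0]
ft_force: [-5.4, -1.4, 14.1]
width: 0.0002
grip_force: 7.2
```

Emit:
drive_tool:
  series: [0,0,0,0,0,0.02,-1,0,0,0,0,0,0.03,-1]

```text
time: 14.05
ee_pos: [0.5087, 0.1005, 0.0901]
eef_rot: [0.712, 0.702, 0.001, -0.0]
ft_force: [-7.0, -2.5, 21.0]
width: 0.0006
grip_force: 10.5
```

The force now rises at the stiffness of the motor mounts after about 4.7 mm of net travel, so the rotor is seated. One small extra press, then retreat.

Emit:
drive_tool:
  series: [0,0,0,0,0,0.015,-1,0,0,0,0,0,0.015,-1,0,0,0,0,0,0.015,-1]

```text
time: 14.3
ee_pos: [0.5087, 0.1005, 0.0899]
eef_rot: [0.712, 0.702, 0.001, -0.0]
ft_force: [-7.8, -2.5, 23.2]
width: 0.0009
grip_force: 11.5
```

Emit:
drive_tool:
  series: [0,0,0,0,0,-0.05,-1,0,0,0,0,0,-0.15,-1,0,0,0,0,0,-0.5,-1,0,0,0,0,0,-1,-1,0,0,0,0,0,-1.5,-1,0,0,0,0,0,-1.5,-1,0,0,0,0,0,-1.5,-1]

```text
time: 14.88
ee_pos: [0.5088, 0.1006, 0.1488]
eef_rot: [0.712, 0.702, 0.001, 0.0]
ft_force: [0.3, 0.2, 0.3]
width: 0.0002
grip_force: 0.0
```

```bash
python3 st.py; python3 - <<'E'
from rim import *
c=get_calibration('wrist');im=camera('wrist')[:,:,::-1];cv2.imwrite('pics/w9.png',im)
g=cv2.cvtColor(im,cv2.COLOR_BGR2GRAY)
for z in(.097,.0935,.089):print(circ(g,c,(.5087,.1006),z,.029,.022,.034))
print('rim',circ(g,c,(.5087,.1006),.07,.079,.07,.09))
E
```

```text
14.8833 [0.5088 0.1006 0.1488] j [-0.73  0.16  0.5   1.86 -0.08  1.14 -0.22] F [0.3 0.2 0.3] T [-0.07  0.03  0.07] yaw -0.8
(array([0.5088, 0.103 , 0.0279]), 71, np.float64(0.0006))
(array([0.5089, 0.1021, 0.0282]), 75, np.float64(0.0006))
(array([0.509 , 0.1009, 0.0285]), 78, np.float64(0.0004))
rim (array([0.5087, 0.1005, 0.079 ]), 74, np.float64(0.0003))
```

Quick check by touch: at TCP z ≈ .0935 there was 9 N of contact before. If the rotor is seated there should be none.

Emit:
drive_tool:
  series: [0,0,0,0,0,0.4,-1,0,0,0,0,0,0.8,-1,0,0,0,0,0,1.1,-1,0,0,0,0,0,1.3,-1,0,0,0,0,0,1.35,-1,0,0,0,0,0,1.37,-1,0,0,0,0,0,1.37,-1]

```text
time: 15.52
ee_pos: [0.5084, 0.1004, 0.0934]
eef_rot: [0.712, 0.702, 0.0, 0.0]
ft_force: [0.9, 0.4, 0.5]
width: 0.0007
grip_force: 0.0
```

Emit:
drive_tool:
  series: [0,0,0,0,0,-0.2,-1,0,0,0,0,0,-0.8,-1,0,0,0,0,0,-1.6,-1,0,0,0,0,0,-2,-1,0,0,0,0,0,-2,-1,0,0,0,0,0,-2,-1,0,0,0,0,0,-2,-1]

```text
time: 16.1
ee_pos: [0.5081, 0.1004, 0.1733]
eef_rot: [0.712, 0.702, 0.0, -0.0]
ft_force: [0.3, -0.3, -0.3]
width: 0.0006
grip_force: 0.0
```

No contact, so the cap stays down and the rotor is seated.

```bash
python3 -c "
from bench import r
print(r.close_job())"
```

```text
the job is handed in; nothing more can be done
None
```

I turned the right-hand rotor until it dropped over its studs, then pressed it home with at most about 25 N; a second touch showed it stayed down. I never touched the left rotor or the bottles and jar, and handed in at about 16 s; the hand-in returned no verdict.

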